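Load the washer's dosing magazine with detergent balls

TASK

Load the instrument washer's dosing magazine: put the three blue detergent balls through the orange flaps, one into each usable well, so that all three lie at the bottom of wells of their own. Two of the five wells are blanked off out of sight under their flaps, so feel for them and take the ball on to another well. Leave the yellow balls in the rack and do not knock over or shove aside the two bottles, the steel cup or the roll of tape.

Things in the scene. Friction and masses are not known exactly. Their poses are not given: they have to be found in the camera images.
- magazine: White dosing magazine, fixed: a 70 x 284 x 64 mm box, long along its y. Origin: centre of its underside, z up. Five flapped mouths in a row along y in its flat top; wells 56 mm deep, one ball each. Two wells, different each time and not visible, have a hard fixed plug under their flaps, 3 mm below the top: a ball pushed down stops there; in a usable well it goes on down with almost no force.
- well0 (a point): Centre of mouth 1 of 5 (y = -108 mm on the magazine), in the plane of its top, 64 mm above the counter; axes as the magazine's. Mouth 44 mm (x) by 40 mm (y), closed flush by two orange flaps 2 mm thick, hinged at x = -22 and +22 mm, meeting at x = 0. They swing down, held up by springs so light that a ball let go on the middle drops in by its own weight; they close again over it.
- well1 (a point): Centre of mouth 2 of 5 (y = -54 mm on the magazine), in the plane of its top, 64 mm above the counter; axes as the magazine's. Mouth 44 mm (x) by 40 mm (y), closed flush by two orange flaps 2 mm thick, hinged at x = -22 and +22 mm, meeting at x = 0. They swing down, held up by springs so light that a ball let go on the middle drops in by its own weight; they close again over it.
- well2 (a point): Centre of mouth 3 of 5 (y = 0 mm on the magazine), in the plane of its top, 64 mm above the counter; axes as the magazine's. Mouth 44 mm (x) by 40 mm (y), closed flush by two orange flaps 2 mm thick, hinged at x = -22 and +22 mm, meeting at x = 0. They swing down, held up by springs so light that a ball let go on the middle drops in by its own weight; they close again over it.
- well3 (a point): Centre of mouth 4 of 5 (y = 54 mm on the magazine), in the plane of its top, 64 mm above the counter; axes as the magazine's. Mouth 44 mm (x) by 40 mm (y), closed flush by two orange flaps 2 mm thick, hinged at x = -22 and +22 mm, meeting at x = 0. They swing down, held up by springs so light that a ball let go on the middle drops in by its own weight; they close again over it.
- well4 (a point): Centre of mouth 5 of 5 (y = 108 mm on the magazine), in the plane of its top, 64 mm above the counter; axes as the magazine's. Mouth 44 mm (x) by 40 mm (y), closed flush by two orange flaps 2 mm thick, hinged at x = -22 and +22 mm, meeting at x = 0. They swing down, held up by springs so light that a ball let go on the middle drops in by its own weight; they close again over it.
- rack: Grey ball rack fixed to the counter: a flat plate 60 x 240 x 14 mm, long along its own y, with five square seats 20 mm wide in a row along y, 45 mm apart. Origin: centre of its underside. One ball sits in each seat, the balls' order is different each time; a ball sits with its centre 25 mm above the counter.
- blue0_center (a point): Centre of a blue detergent ball, hard, 30 mm in diameter, 20 to 31 g; loose in a seat of the rack. To be loaded. The point's axes mean nothing (a ball).
- blue1_center (a point): Centre of a blue detergent ball, hard, 30 mm in diameter, 20 to 31 g; loose in a seat of the rack. To be loaded. The point's axes mean nothing (a ball).
- blue2_center (a point): Centre of a blue detergent ball, hard, 30 mm in diameter, 20 to 31 g; loose in a seat of the rack. To be loaded. The point's axes mean nothing (a ball).
- yellow0_center (a point): Centre of a yellow rinse ball, same size, loose in a seat of the rack. Not for this job.
- yellow1_center (a point): Centre of a yellow rinse ball, same size, loose in a seat of the rack. Not for this job.
- amber: Amber bottle, 52 mm across, 120 mm high. Loose bystander. Origin: centre of its underside.
- white: White bottle with blue band and red cap, 60 mm across, 130 mm high. Loose bystander. Origin: centre of its underside.
- tape: Roll of white tape lying flat, 70 mm across, 25 mm high. Loose bystander. Origin: centre of its underside.
- cup: Steel cup, 64 mm across, 50 mm high. Loose bystander. Origin: centre of its underside.
Mind the look-alikes: they are no part of the job. Leave any black, pink or red look-alike of the part that bears blue1_center alone.

How it is judged:
At the end, for the whole second after the job is handed in: Each blue ball lies still at the bottom of a well of its own (centre within 16 mm of the well's middle and under 34 mm above the magazine's underside, so never two in one), the yellow balls are in their seats (within 12 mm), no bottle, cup or tape moved over 50 mm (((horizontal distance between blue0_center and well0 below 0.016 m and z of blue0_center in the frame of magazine below 0.034 m) or (horizontal distance between blue0_center and well1 below 0.016 m and z of blue0_center in the frame of magazine below 0.034 m) or (horizontal distance between blue0_center and well2 below 0.016 m and z of blue0_center in the frame of magazine below 0.034 m) or (horizontal distance between blue0_center and well3 below 0.016 m and z of blue0_center in the frame of magazine below 0.034 m) or (horizontal distance between blue0_center and well4 below 0.016 m and z of blue0_center in the frame of magazine below 0.034 m)) and ((horizontal distance between blue1_center and well0 below 0.016 m and z of blue1_center in the frame of magazine below 0.034 m) or (horizontal distance between blue1_center and well1 below 0.016 m and z of blue1_center in the frame of magazine below 0.034 m) or (horizontal distance between blue1_center and well2 below 0.016 m and z of blue1_center in the frame of magazine below 0.034 m) or (horizontal distance between blue1_center and well3 below 0.016 m and z of blue1_center in the frame of magazine below 0.034 m) or (horizontal distance between blue1_center and well4 below 0.016 m and z of blue1_center in the frame of magazine below 0.034 m)) and ((horizontal distance between blue2_center and well0 below 0.016 m and z of blue2_center in the frame of magazine below 0.034 m) or (horizontal distance between blue2_center and well1 below 0.016 m and z of blue2_center in the frame of magazine below 0.034 m) or (horizontal distance between blue2_center and well2 below 0.016 m and z of blue2_center in the frame of magazine below 0.034 m) or (horizontal distance between blue2_center and well3 below 0.016 m and z of blue2_center in the frame of magazine below 0.034 m) or (horizontal distance between blue2_center and well4 below 0.016 m and z of blue2_center in the frame of magazine below 0.034 m)) and linear speed of each of blue0, blue1, blue2 below 0.03 m/s and distance of each of yellow0_center, yellow1_center from where it was at the start of the episode below 0.012 m and distance of each of amber, white, tape, cup from where it was at the start of the episode below 0.05 m); the robot touches nothing.
It fails at once if a yellow ball is taken or knocked out of its seat (distance of any of yellow0_center, yellow1_center from where it was at the start of the episode above 0.015 m).
It fails at once if a bystander is pushed by more than 50 mm or knocked over (distance of any of amber, white, tape, cup from where it was at the start of the episode above 0.05 m or angle between any of amber, white, cup's own z axis and vertical above 0.6 rad).
It also fails if it takes over 70 s, if anything falls off the work surface, if the arm or the gripper's body presses on something with over 40 N, if the wrist force passes 120 N, or if a joint passes its speed limit or range.

ROBOT

A 6-joint arm with a two-finger parallel gripper is mounted at the origin on the work surface. World frame = base frame: x ahead of the robot, y to its left, z up, the work surface at z = 0. Lengths are in m, angles in rad, forces in N, time in s.
With the tool pointing down it reaches from about 0.325 to 0.875 m from the base axis. Payload 4.4 kg.
Tool frame: the origin (TCP) lies midway between the tips of the shut fingers; the grasp point (between the pads) lies 19 mm behind it (r.tcp_to_grasp is the distance from the TCP to the grasp point, in m); z points along the fingers, y is the line along which they close (so a half turn about z gives the same grasp; the last joint's range is limited). The gripper opens to 85 mm and grips with 20 to 120 N. Pads are 22 mm wide; open, the fingers measure 114 mm over their backs; the gripper's body (76 mm by 85 mm) begins 54 mm behind the grasp point. The pads swing forward as they close: fully open they stand 13 mm farther back than shut.
Start: joints at [1.026, 0.207, 1.542, -0, 1.393, -0.15], TCP at [0.221, 0.531, 0.231] pointing down, gripper open.
Joint ranges: [-2.73, 2.73], [-0.86, 2.22], [0.23, 2.46], [-1.11, 4.25], [0.08, 2.63], [-2.82, 2.82]. Speed limits (rad/s): [2.79, 2.79, 3.14, 3.14, 3.14, 3.14].

INTERFACE

Orientations are given as a unit quaternion [w, x, y, z].
In Python, from bench import r gives the robot as it stands.
- The arm moves only by the tool drive_tool, never from a script. Its argument "steps" is a list of rows, each a list of 7 numbers: the closure, from -1 (fully open) to 1 (shut), so that 0 is half open, then the shift along the world's x, y, z in cm, then the turn, a rotation vector about the world's x, y, z in rad. A call has 1 to 8 rows; each row is the pose to reach, as a shift and turn from the pose commanded when the call began; what a row does not reach only later rows make up. A row lasts 1/8 s, in which the tool goes at most 62.5 mm and 10.7 degrees, less where a joint would pass 70% of its speed; a pose out of reach is approached as far as the arm can. A call with a gripper value outside its range is refused whole. The fingers move at their own pace and stop on an object; the grip force is fixed at half the most. Time passes only in rows, so rows that repeat a pose let the fingers close. It gives the time, the measured TCP pose, the force, the opening and the grip force at its end, in the units of the state.
- r.get_state(): the state, without advancing time (a new reading comes with each control period).
- r.get_image(name): name is "side" or "top"; returns a dict with "image" (420x560x3 uint8, blue, green, red), "vfov" (degrees; the focal length in pixels is half the picture's height over the tangent of half this angle, whatever the lens; pixels are square), "cx", "cy" (the principal point, pixels), "k1" (the pictures are not rectified: a ray, as slopes to the right and down, at radius r is drawn at 1 + k1 r^2 times it, then the intrinsics apply), "position" and "rotation" of the camera in the world. Camera axes: x right, y down, z forward; pixel columns grow to the right and rows downward; lengths in m; the calibration is good to about 2 mm. A picture is of the moment at which its call begins. There is no depth.
- r.close_job(): hands the job in; it is judged then, once.
Trained networks look in the newest picture that a camera, given by its name, has taken for a name from the list of things; names that differ only in an ending like _2 or _b are one class to them, and where a whole thing is asked for, a point or a joint stands for the part that bears it (a point fixed in the world has none). Each returns a list of dicts, best first, with "confidence" (0 to 1); they miss things now and then, are a little off and sometimes report something else, mostly with a low value. They report only what shows in the picture. A call takes as long as a camera call. They do not tell look-alikes from the thing itself.
- r.cut_out(camera, thing): "mask" (420x560 bool, what is visible of it).
- r.place_of(camera, thing): "xyz" ([x, y, z] in m, in world coordinates, good to about 4 mm: a listed point, or the origin of a listed thing).
The state is a dict: "time": time; "joint_pos": joint angles; "dq": joint speeds; "joint_efforts": joint torques, N m; "tcp_pos": TCP position; "tcp_rot": TCP orientation; "ft_force": force on the tool from outside, world axes, zero at the start; "ft_torque": the same for the moment, N m; "width": finger opening in m; "grip_force": force on a finger pad.
Only numpy, scipy, OpenCV 4.12 (cv2) and the standard library are available. Lean on these libraries where they do the work, as an engineer would, in place of code of your own. Each camera call takes 0.05 s, during which the arm holds its last target. There are 200 camera calls.

## Working session

There is one attempt and no reset: what is moved stays moved. The work goes in short steps, Python scripts to look and compute and a tool call to move; the robot and the scene stay as the last step left them, time stands still between calls to the robot, and variables do not carry over. Pictures are saved under pics/ and viewed, at most 10 in all, crops included, and the job is handed in when it is done.

Besides the shell and the picture viewer there is one more tool, called after "Emit:" as name(argument=value, ...) on one line, values as JSON. drive_tool: Moves the arm, as the interface text tells. Its arguments: {"type":"object","properties":{"steps":{"type":"array","items":{"type":"array","items":{"type":"number"}}}},"required":["steps"]}

```bash
mkdir -p pics; ls; cat > h.py <<'E'
from bench import r
import numpy as np, cv2
def ray(im,u,v):
    f=im["image"].shape[0]/2/np.tan(np.radians(im["vfov"])/2)
    d=np.array([(u-im["cx"])/f,(v-im["cy"])/f]); s=d.copy()
    for _ in range(20): s=d/(1+im["k1"]*(s@s))
    R=np.array(im["rotation"]); 
    return np.array(im["position"]),R@np.array([s[0],s[1],1])
def at_z(im,u,v,z):
    p,d=ray(im,u,v); return p+d*(z-p[2])/d[2]
def proj(im,P):
    R=np.array(im["rotation"]); c=R.T@(np.array(P)-np.array(im["position"]))
    s=c[:2]/c[2]; s=s*(1+im["k1"]*(s@s)); f=im["image"].shape[0]/2/np.tan(np.radians(im["vfov"])/2)
    return s*f+[im["cx"],im["cy"]]
E
python3 - <<'E'
from h import *
a=r.get_image("top"); b=r.get_image("side")
cv2.imwrite("pics/top0.png",a["image"]); cv2.imwrite("pics/side0.png",b["image"])
for k in a:
    if k!="image": print(k,a[k],b[k])
for t in ["magazine","rack","well0","well4","blue0_center","yellow0_center","amber","white","tape","cup"]:
    for c in ["top","side"]:
        print(t,c,[(np.round(q["xyz"],3).tolist(),round(q["confidence"],2)) for q in r.place_of(c,t)])
s=r.get_state(); print(s["tcp_pos"],s["tcp_rot"],s["time"])
E
```

```text
pics
vfov 43.46002803757347 54.904628616130886
cx 278.04830043426887 273.8120775071643
cy 210.0565672429831 207.98786333672123
k1 -0.18026935792111462 -0.09337793435145839
position [ 0.46156987 -0.01646112  1.12496898] [ 0.44182055 -0.82882188  0.53485138]
rotation [-0.0480773   0.71209899 -0.69894169  0.04565213] [-0.50846776  0.85544578 -0.0885378   0.04282647]
magazine top [([0.547, 0.172, 0.001], 0.97)]
magazine side [([0.541, 0.176, -0.001], 0.73), ([0.419, 0.03, -0.0], 0.19)]
rack top [([0.565, -0.209, -0.0], 0.94)]
rack side [([0.566, -0.206, -0.001], 0.92)]
well0 top [([0.514, 0.27, 0.061], 0.98), ([0.562, 0.12, 0.066], 0.88), ([0.58, 0.066, 0.061], 0.84), ([0.544, 0.168, 0.063], 0.72), ([0.532, 0.226, 0.065], 0.66), ([0.566, -0.25, 0.024], 0.56)]
well0 side [([0.577, 0.063, 0.061], 0.89), ([0.547, 0.17, 0.064], 0.88), ([0.533, 0.218, 0.062], 0.79), ([0.52, 0.27, 0.066], 0.76), ([0.564, 0.121, 0.066], 0.69)]
well4 top [([0.514, 0.27, 0.061], 0.98), ([0.562, 0.12, 0.066], 0.88), ([0.58, 0.066, 0.061], 0.84), ([0.544, 0.168, 0.063], 0.72), ([0.532, 0.226, 0.065], 0.66), ([0.566
[... 357 characters left out ...]
ide [([0.574, -0.295, 0.022], 0.63), ([0.78, 0.108, 0.002], 0.15)]
amber top [([0.782, 0.108, -0.001], 0.98)]
amber side [([0.783, 0.104, 0.002], 0.69)]
white top [([0.798, -0.011, -0.002], 0.61), ([0.546, 0.173, -0.002], 0.59)]
white side [([0.792, -0.008, -0.003], 0.84), ([0.566, -0.158, 0.027], 0.67), ([0.568, -0.252, 0.023], 0.21)]
tape top [([0.418, 0.026, -0.004], 0.9), ([0.77, -0.148, 0.001], 0.37)]
tape side [([0.78, 0.11, 0.005], 0.7), ([0.419, 0.026, -0.003], 0.59)]
cup top [([0.772, -0.15, 0.001], 0.57)]
cup side [([0.772, -0.146, -0.004], 0.89), ([0.564, -0.252, 0.022], 0.57)]
[0.22060335 0.53098354 0.23126159] [-2.64910675e-05  1.95617558e-01  9.80680259e-01 -2.77320305e-05] 1.1
```

```bash
sed -i 's/R=np.array(im\["rotation"\])/R=Rot(im["rotation"])/; 2a from scipy.spatial.transform import Rotation as _R\ndef Rot(q): return _R.from_quat(q,scalar_first=True).as_matrix()' h.py; sed -n 1,8p h.py
python3 - <<'E'
from h import *
a=cv2.imread("pics/top0.png")
# crop from rack to the right & up
cv2.imwrite("pics/top0b.png",a)
E
```

```text
from bench import r
import numpy as np, cv2
from scipy.spatial.transform import Rotation as _R
def Rot(q): return _R.from_quat(q,scalar_first=True).as_matrix()
def ray(im,u,v):
    f=im["image"].shape[0]/2/np.tan(np.radians(im["vfov"])/2)
    d=np.array([(u-im["cx"])/f,(v-im["cy"])/f]); s=d.copy()
    for _ in range(20): s=d/(1+im["k1"]*(s@s))
```

View pics/top0.png

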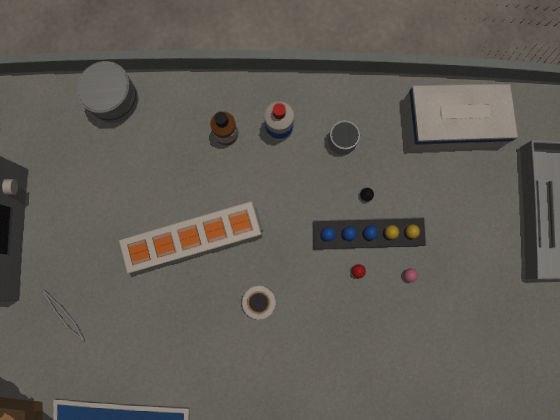

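View pics/side0.png

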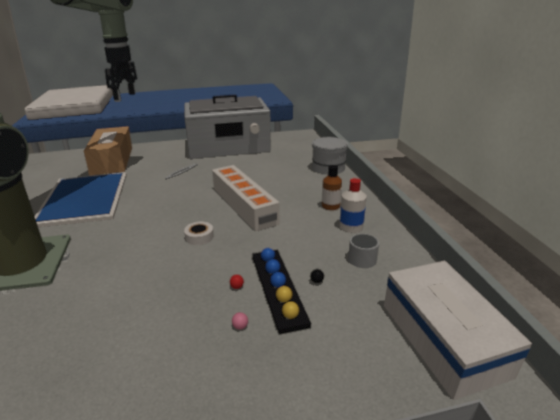

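Top view: rack with blue balls at (328,234), (349,234), (371,233), yellow at (392,232), (413,231). Candidates that could be mistaken: black (367,194), red (359,271), pink (411,275) loose on the counter, plus the yellow balls; I choose the three blue ones in the rack. Magazine mouths lie at (139,252), (164,244), (189,237), (215,230), (240,222). The side view agrees.

```bash
python3 - <<'E'
from h import *
a=r.get_image("top"); b=r.get_image("side")
def blobs(im,lo,hi,minA,maxA,box):
    h=cv2.cvtColor(im["image"],cv2.COLOR_BGR2HSV); m=cv2.inRange(h,lo,hi); x0,y0,x1,y1=box
    k=np.zeros_like(m);k[y0:y1,x0:x1]=m[y0:y1,x0:x1]
    n,_,st,c=cv2.connectedComponentsWithStats(k)
    return [(c[i],st[i,4]) for i in range(1,n) if minA<st[i,4]<maxA]
def tri(u,v):
    p,d=ray(a,*u);q,e=ray(b,*v)
    s=np.linalg.lstsq(np.c_[d,-e],q-p,rcond=None)[0]; x,y=p+d*s[0],q+e*s[1]
    return (x+y)/2,np.linalg.norm(x-y)
for nm,lo,hi in [("blue",(100,120,40),(130,255,255)),("yel",(18,120,80),(32,255,255))]:
    A=blobs(a,lo,hi,40,500,(310,215,430,255)); B=blobs(b,lo,hi,40,600,(245,240,310,330))
    for u,n in sorted(A,key=lambda t:t[0][0]): print(nm,"top",u.round(1),n,at_z(a,*u,.025).round(4))
    for u,n in sorted(B,key=lambda t:t[0][1]): print(nm,"side",u.round(1),n,at_z(b,*u,.025).round(4))
A=blobs(a,(3,120,60),(16,255,255),20,900,(110,190,265,280)); 
for u,n in A: print("or",u.round(1),n,at_z(a,*u,.064).round(4))
A=blobs(b,(3,120,60),(16,255,255),20,900,(205,160,280,230)); 
for u,n in A: print("or s",u.round(1),n,at_z(b,*u,.064).round(4))
im=a["image"]; c=np.vstack([cv2.resize(im[205:260,305:435],None,fx=4,fy=4),cv2.resize(im[195:280,110:270],(520,276))])
cv2.imwrite("pics/crop.png",np.clip(c*1.6,0,255).astype(np.uint8))
E
```

```text
blue top [327.8 233.6] 156 [ 0.5604 -0.1167  0.025 ]
blue top [349.3 233.1] 157 [ 0.5621 -0.1619  0.025 ]
blue top [370.5 232.3] 159 [ 0.5646 -0.2068  0.025 ]
blue side [273.1 267.5] 520 [ 0.5638 -0.1638  0.025 ]
yel top [392.1 231.3] 146 [ 0.5674 -0.253   0.025 ]
yel top [413.  230.8] 140 [ 0.5692 -0.2982  0.025 ]
yel side [287.2 301.6] 411 [ 0.5691 -0.2721  0.025 ]
or [239.8 222.1] 301 [0.5771 0.0655 0.064 ]
or [214.2 229.6] 301 [0.5607 0.1171 0.064 ]
or [189.  236.8] 297 [0.545  0.1683 0.064 ]
or [163.4 244.6] 308 [0.5279 0.2203 0.064 ]
or [138.4 251.6] 314 [0.5123 0.2718 0.064 ]
or s [226.9 170.9] 45 [0.5122 0.2727 0.064 ]
or s [234.3 177.4] 51 [0.5283 0.2214 0.064 ]
or s [242.1 184.3] 56 [0.5442 0.1704 0.064 ]
or s [251.  191.8] 65 [0.5612 0.1188 0.064 ]
or s [260.3 200. ] 74 [0.5773 0.0676 0.064 ]
```

View pics/crop.png

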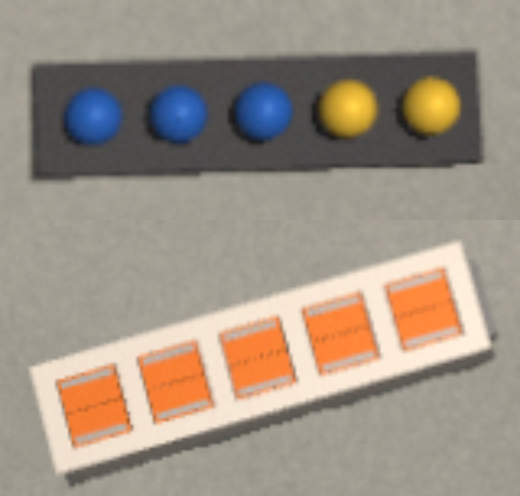

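The crop confirms three blue balls in the left seats of the rack, two yellow in the right ones, and five flapped mouths. Setting off to above the first blue ball.

Emit:
drive_tool(steps=[[-0.2,34,-64.8,-8,0,0,-1.1345],[-0.2,34,-64.8,-8,0,0,-1.1345],[-0.2,34,-64.8,-8,0,0,-1.1345],[-0.2,34,-64.8,-8,0,0,-1.1345],[-0.2,34,-64.8,-8,0,0,-1.1345],[-0.2,34,-64.8,-8,0,0,-1.1345],[-0.2,34,-64.8,-8,0,0,-1.1345],[-0.2,34,-64.8,-8,0,0,-1.1345]])

```text
time: 2.2
tcp_pos: [0.4525, 0.089, 0.1772]
tcp_rot: [0.0, 0.692, 0.722, 0.001]
ft_force: [1.3, 0.6, -0.6]
width: 0.0515
grip_force: 0.0
```

Emit:
drive_tool(steps=[[-0.2,10.8,-20.6,-7,0,0,0],[-0.2,10.8,-20.6,-7,0,0,0],[-0.2,10.8,-20.6,-7,0,0,0],[-0.2,10.8,-20.6,-7,0,0,0],[-0.2,10.8,-20.6,-7,0,0,0],[-0.2,10.8,-20.6,-7,0,0,0]])

```text
time: 2.95
tcp_pos: [0.5592, -0.1149, 0.1067]
tcp_rot: [-0.001, 0.692, 0.722, -0.0]
ft_force: [0.4, 0.0, 0.9]
width: 0.0515
grip_force: 0.0
```

```bash
python3 - <<'E'
from h import *
s=r.get_state(); M=Rot(s["tcp_rot"]); print(s["time"],s["tcp_pos"].round(4),np.degrees(np.arctan2(M[1,1],M[0,1])).round(1),M[:,2].round(3),s["ft_force"])
b=r.get_image("side"); cv2.imwrite("pics/c1.png",np.clip(cv2.resize(b["image"][170:350,180:400],None,fx=3,fy=3)*1.5,0,255).astype(np.uint8))
E
```

```text
2.95 [ 0.5592 -0.1149  0.1067] 2.4 [-0.001  0.001 -1.   ] [0.43182819 0.02502835 0.91149326]
```

View pics/c1.png

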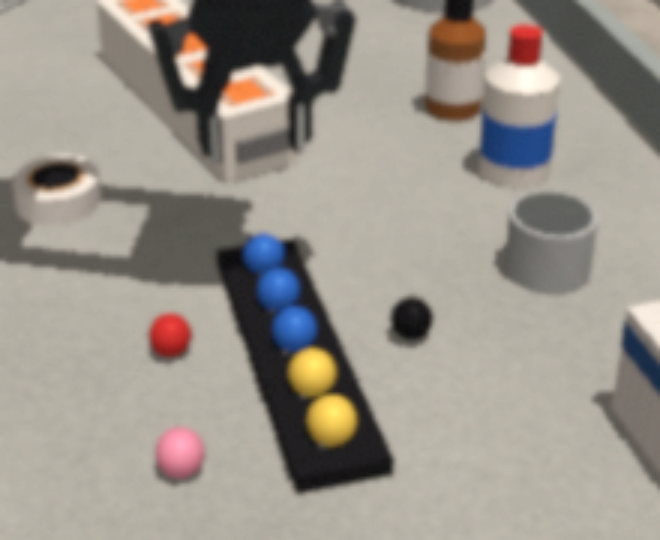

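Crop: gripper above the rack, fingers straddling the line of balls with the nearest-to-magazine blue ball at (264,252) below it. Descending and gripping.

Emit:
drive_tool(steps=[[-0.2,0.2,-0.2,-4.0,0,0,0],[-0.2,0.2,-0.2,-7.5,0,0,0],[-0.2,0.2,-0.2,-9.1,0,0,0],[-0.2,0.2,-0.2,-9.1,0,0,0],[1,0.2,-0.2,-9.1,0,0,0],[1,0.2,-0.2,-9.1,0,0,0],[1,0.2,-0.2,-9.1,0,0,0],[1,0.2,-0.2,-9.1,0,0,0]])

```text
time: 4.0
tcp_pos: [0.563, -0.1175, 0.0178]
tcp_rot: [0.001, 0.692, 0.722, 0.001]
ft_force: [-1.2, 0.8, 5.5]
width: 0.0262
grip_force: 59.0
```

Emit:
drive_tool(steps=[[1,0,0,1.5,0,0,0],[1,0,0,5,0,0,0],[1,0,0,8.5,0,0,0],[1,0,0,8.5,0,0,0]])

```text
time: 4.5
tcp_pos: [0.5647, -0.1184, 0.1055]
tcp_rot: [0.004, 0.692, 0.722, 0.002]
ft_force: [0.0, 0.4, -0.0]
width: 0.0265
grip_force: 59.1
```

```bash
python3 - <<'E'
from h import *
s=r.get_state(); print(s["time"],s["tcp_pos"].round(4),s["ft_force"],s["width"],s["grip_force"])
b=r.get_image("side"); p=proj(b,s["tcp_pos"]); print(p, proj(b,s["tcp_pos"]+[0,0,.01])) 
u,v=map(int,p); x0,y0=u-60,v-80
print(x0,y0)
cv2.imwrite("pics/c2.png",np.clip(cv2.resize(b["image"][y0:y0+160,x0:x0+130],None,fx=3.7,fy=3.7,interpolation=cv2.INTER_CUBIC)*1.6,0,255).astype(np.uint8))
E
```

```text
4.5 [ 0.5647 -0.1184  0.1055] [ 0.02018902  0.38367411 -0.03668899] 0.02653142838001421 59.120991826057434
[268.58057293 223.19495341] [268.46888544 219.02876571]
208 143
```

View pics/c2.png

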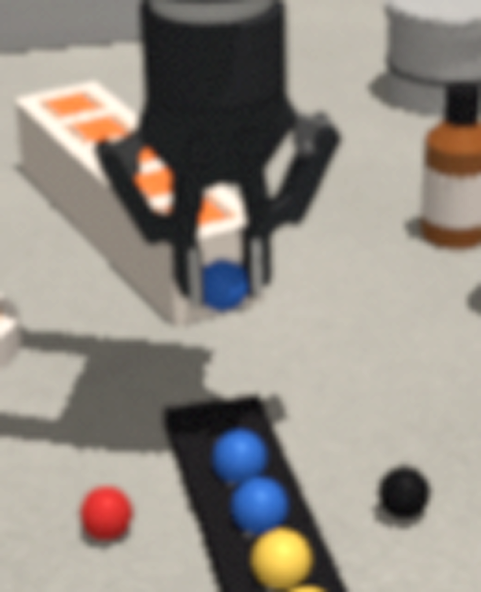

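Ball 1 is held at crop (225,285), centre about 7.5 mm above TCP; the others remain in their seats at (238,455), (260,503). Moving to the nearest mouth (0.577, 0.0665).

Emit:
drive_tool(steps=[[1,1.2,18.5,0,0,0,0],[1,1.2,18.5,0,0,0,0],[1,1.2,18.5,-1,0,0,0],[1,1.2,18.5,-2,0,0,0],[1,1.2,18.5,-2,0,0,0]])

```text
time: 5.18
tcp_pos: [0.5715, 0.0677, 0.0787]
tcp_rot: [-0.002, 0.692, 0.722, -0.002]
ft_force: [0.1, -1.2, -0.2]
width: 0.0267
grip_force: 59.1
```

Emit:
drive_tool(steps=[[1,0.55,-0.1,0,0,0,0],[1,0.55,-0.1,0,0,0,0],[1,0.55,-0.1,0,0,0,0]])

```text
time: 5.55
tcp_pos: [0.5795, 0.0658, 0.0814]
tcp_rot: [0.0, 0.693, 0.721, 0.0]
ft_force: [0.4, -0.2, -0.6]
width: 0.027
grip_force: 59.1
```

Emit:
drive_tool(steps=[[1,-0.2,0.1,-0.5,0,0,0],[1,-0.2,0.1,-1.0,0,0,0],[1,-0.2,0.1,-1.4,0,0,0],[1,-0.2,0.1,-1.6,0,0,0],[1,-0.2,0.1,-1.6,0,0,0]])

```text
time: 6.18
tcp_pos: [0.5769, 0.0679, 0.0647]
tcp_rot: [-0.0, 0.692, 0.722, -0.0]
ft_force: [-0.4, 0.1, 0.9]
width: 0.0266
grip_force: 59.1
```

Ball is 7 mm below the top without force: the well is free. Releasing.

Emit:
drive_tool(steps=[[0.1,0,0,0.2,0,0,0],[-0.2,0,0,0.4,0,0,0],[-0.2,0,0,2,0,0,0],[-0.2,-0.5,-8,5,0,0,0],[-0.2,-1.2,-22.9,5,0,0,0],[-0.2,-1.2,-22.9,5,0,0,0],[-0.2,-1.2,-22.9,5,0,0,0],[-0.2,-1.2,-22.9,5,0,0,0]])

```text
time: 7.18
tcp_pos: [0.5658, -0.1651, 0.117]
tcp_rot: [0.002, 0.694, 0.72, 0.0]
ft_force: [-0.3, 0.5, -0.4]
width: 0.0516
grip_force: 0.0
```

```bash
python3 - <<'E'
from h import *
s=r.get_state(); print(s["time"],s["tcp_pos"].round(4),s["ft_force"],s["width"])
a=r.get_image("top")["image"]; b=r.get_image("side")["image"]
c=np.hstack([cv2.resize(a[190:280,110:270],(480,270)),cv2.resize(b[150:250,190:300],(297,270))])
cv2.imwrite("pics/c3.png",np.clip(c*1.6,0,255).astype(np.uint8))
E
```

```text
7.175 [ 0.5658 -0.1651  0.117 ] [-0.33229236  0.48968709 -0.42189536] 0.0516123094926909
```

View pics/c3.png

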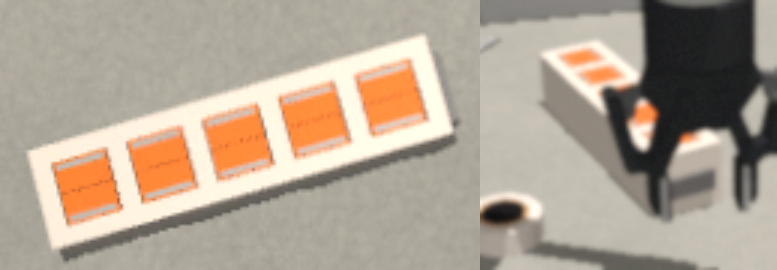

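All flaps are flush and no ball on top: ball 1 is in the well at the right end (392,95). Next ball 2 at (0.563, -0.1625).

Emit:
drive_tool(steps=[[-0.2,-0.25,0.25,-4.0,0,0,0],[-0.2,-0.25,0.25,-7.5,0,0,0],[-0.2,-0.25,0.25,-9.9,0,0,0],[-0.2,-0.25,0.25,-9.9,0,0,0],[1,-0.25,0.25,-9.9,0,0,0],[1,-0.25,0.25,-9.9,0,0,0],[1,-0.25,0.25,-9.9,0,0,0],[1,-0.25,0.25,-9.9,0,0,0]])

```text
time: 8.28
tcp_pos: [0.5642, -0.1588, 0.0175]
tcp_rot: [0.001, 0.692, 0.722, 0.001]
ft_force: [2.1, 2.4, 5.8]
width: 0.0267
grip_force: 59.1
```

Emit:
drive_tool(steps=[[1,0,0,3,0,0,0],[1,0,0,8.5,0,0,0],[1,0,4,8.5,0,0,0],[1,0,28,8.5,0,0,0],[1,0,28,8.5,0,0,0],[1,0,28,8.5,0,0,0],[1,0,28,8.5,0,0,0],[1,0,28,8.5,0,0,0]])

```text
time: 9.28
tcp_pos: [0.5616, 0.1245, 0.1006]
tcp_rot: [-0.0, 0.69, 0.724, -0.0]
ft_force: [0.2, -0.3, -0.8]
width: 0.0265
grip_force: 59.1
```

Emit:
drive_tool(steps=[[1,0,-0.35,-1.5,0,0,0],[1,0,-0.35,-2.2,0,0,0],[1,0,-0.35,-2.8,0,0,0],[1,0,-0.35,-3.2,0,0,0],[1,0,-0.35,-3.5,0,0,0],[1,0,-0.35,-3.5,0,0,0]])

```text
time: 10.02
tcp_pos: [0.5625, 0.1169, 0.0685]
tcp_rot: [-0.0, 0.692, 0.722, -0.001]
ft_force: [-7.0, -2.1, 14.7]
width: 0.0265
grip_force: 60.4
```

14.7 N up at exactly the plug height: this well is blanked. On to the next (0.545, 0.170).

Emit:
drive_tool(steps=[[1,0,0,2,0,0,0],[1,-1.8,5.5,2,0,0,0],[1,-1.8,5.5,2,0,0,0],[1,-1.8,5.5,2,0,0,0],[1,-1.8,5.5,2,0,0,0]])

```text
time: 10.65
tcp_pos: [0.5449, 0.1719, 0.0858]
tcp_rot: [0.0, 0.692, 0.722, -0.0]
ft_force: [0.3, -0.8, -0.8]
width: 0.0263
grip_force: 59.4
```

Emit:
drive_tool(steps=[[1,0,0,-0.7,0,0,0],[1,0,0,-1.3,0,0,0],[1,0,0,-1.7,0,0,0],[1,0,0,-2.0,0,0,0],[1,0,0,-2.0,0,0,0]])

```text
time: 11.28
tcp_pos: [0.5444, 0.1728, 0.0656]
tcp_rot: [-0.0, 0.692, 0.722, -0.0]
ft_force: [-0.7, 0.2, 0.4]
width: 0.0265
grip_force: 59.4
```

No force: free. Release and go to ball 3 at (0.565, -0.207).

Emit:
drive_tool(steps=[[0.1,0,0,0.2,0,0,0],[-0.2,0,0,0.4,0,0,0],[-0.2,0,0,4,0,0,0],[-0.2,2,-38,5,0,0,0],[-0.2,2,-38,5,0,0,0],[-0.2,2,-38,5,0,0,0],[-0.2,2,-38,5,0,0,0],[-0.2,2,-38,5,0,0,0]])

```text
time: 12.28
tcp_pos: [0.5612, -0.1412, 0.1149]
tcp_rot: [0.001, 0.692, 0.722, 0.0]
ft_force: [0.3, 0.0, -0.7]
width: 0.0511
grip_force: 0.0
```

Emit:
drive_tool(steps=[[-0.2,2,-6.8,0,0,0,0],[-0.2,2,-6.8,0,0,0,0],[-0.2,2,-6.8,0,0,0,0],[-0.2,2,-6.8,0,0,0,0]])

```text
time: 12.78
tcp_pos: [0.5805, -0.2053, 0.1139]
tcp_rot: [-0.001, 0.691, 0.723, 0.0]
ft_force: [-0.6, -0.2, -0.2]
width: 0.0515
grip_force: 0.0
```

Emit:
drive_tool(steps=[[-0.2,-1.6,-0.1,-2,0,0,0],[-0.2,-1.6,-0.1,-2,0,0,0],[-0.2,-1.6,-0.1,-2,0,0,0]])

```text
time: 13.15
tcp_pos: [0.5656, -0.2071, 0.0947]
tcp_rot: [0.0, 0.691, 0.722, 0.0]
ft_force: [0.0, -0.0, 0.6]
width: 0.0513
grip_force: 0.0
```

```bash
python3 - <<'E'
from h import *
s=r.get_state(); print(s["time"],s["tcp_pos"].round(4))
for n,z in [("top",0),("side",0)]:
    im=r.get_image(n); h=cv2.cvtColor(im["image"],cv2.COLOR_BGR2HSV)
    for nm,lo,hi,zz in [("blue",(100,120,40),(130,255,255),.025),("or",(3,120,60),(16,255,255),.064),("yel",(18,120,80),(32,255,255),.025)]:
        k,_,st,c=cv2.connectedComponentsWithStats(cv2.inRange(h,lo,hi))
        for i in range(1,k):
            p=at_z(im,*c[i],zz)
            if st[i,4]>25 and .45<p[0]<.66 and -.35<p[1]<.32: print(n,nm,st[i,4],p.round(4)[:2])
E
```

```text
13.15 [ 0.5656 -0.2071  0.0947]
top or 301 [0.5771 0.0655]
top or 299 [0.5605 0.1172]
top or 297 [0.545  0.1683]
top or 308 [0.5279 0.2203]
top or 314 [0.5123 0.2718]
side blue 190 [ 0.5659 -0.2024]
side or 44 [0.5119 0.273 ]
side or 46 [0.529  0.2219]
side or 53 [0.5447 0.1705]
side or 64 [0.5608 0.1192]
side yel 428 [ 0.5689 -0.2723]
```

Flaps closed, no ball lying about: ball 2 is in. Grasping ball 3.

Emit:
drive_tool(steps=[[-0.2,0,0,-3.0,0,0,0],[-0.2,0,0,-6,0,0,0],[-0.2,0,0,-7.75,0,0,0],[-0.2,0,0,-7.75,0,0,0],[1,0,0,-7.75,0,0,0],[1,0,0,-7.75,0,0,0],[1,0,0,-7.75,0,0,0],[1,0,0,-7.75,0,0,0]])

```text
time: 14.25
tcp_pos: [0.5664, -0.2088, 0.0181]
tcp_rot: [0.002, 0.692, 0.722, 0.001]
ft_force: [0.4, 0.1, 4.3]
width: 0.0268
grip_force: 59.1
```

Emit:
drive_tool(steps=[[1,0,0,3,0,0,0],[1,0,0,8.5,0,0,0],[1,0,4,8.5,0,0,0],[1,-3.7,42.8,8.5,0,0,0],[1,-3.7,42.8,8.5,0,0,0],[1,-3.7,42.8,8.5,0,0,0],[1,-3.7,42.8,8.5,0,0,0],[1,-3.7,42.8,8.5,0,0,0]])

```text
time: 15.25
tcp_pos: [0.5343, 0.1447, 0.1014]
tcp_rot: [-0.0, 0.692, 0.722, -0.0]
ft_force: [1.0, 0.3, -0.1]
width: 0.0266
grip_force: 59.1
```

Emit:
drive_tool(steps=[[1,-0.6,7.5,0,0,0,0],[1,-0.6,7.5,-0.5,0,0,0],[1,-0.6,7.5,-1.5,0,0,0],[1,-0.6,7.5,-1.5,0,0,0]])

```text
time: 15.75
tcp_pos: [0.528, 0.2162, 0.0848]
tcp_rot: [-0.001, 0.692, 0.721, -0.002]
ft_force: [0.1, -0.4, 0.3]
width: 0.0265
grip_force: 59.1
```

Emit:
drive_tool(steps=[[1,0,0.4,-0.6,0,0,0],[1,0,0.4,-1.2,0,0,0],[1,0,0.4,-1.6,0,0,0],[1,0,0.4,-1.9,0,0,0],[1,0,0.4,-1.9,0,0,0]])

```text
time: 16.38
tcp_pos: [0.5291, 0.2218, 0.0674]
tcp_rot: [-0.0, 0.692, 0.722, -0.0]
ft_force: [0.1, -0.8, -0.3]
width: 0.0268
grip_force: 59.1
```

Emit:
drive_tool(steps=[[1,0,0,-0.2,0,0,0],[1,0,0,-0.2,0,0,0]])

```text
time: 16.62
tcp_pos: [0.5293, 0.222, 0.0656]
tcp_rot: [-0.0, 0.692, 0.722, -0.0]
ft_force: [0.6, -0.2, -0.6]
width: 0.0269
grip_force: 59.1
```

Free. Release, raise and clear the view.

Emit:
drive_tool(steps=[[0.1,0,0,0.2,0,0,0],[-0.2,0,0,0.4,0,0,0],[-0.2,0,0,4,0,0,0],[-0.2,-5,-10,10,0,0,0],[-0.2,-5,-18,12,0,0,0],[-0.2,-5,-18,12,0,0,0],[-0.2,-5,-18,12,0,0,0],[-0.2,-5,-18,12,0,0,0]])

```text
time: 17.62
tcp_pos: [0.4798, 0.0415, 0.1863]
tcp_rot: [0.0, 0.693, 0.721, 0.001]
ft_force: [0.6, 0.3, 0.0]
width: 0.0511
grip_force: 0.0
```

```bash
python3 - <<'E'
from h import *
s=r.get_state(); print(s["time"],s["tcp_pos"].round(4),s["ft_force"],s["width"])
cv2.imwrite("pics/c4.png",np.clip(r.get_image("top")["image"]*1.6,0,255).astype(np.uint8))
E
```

```text
17.625 [0.4798 0.0415 0.1863] [0.56275027 0.26912239 0.00966298] 0.0510626760061502
```

View pics/c4.png

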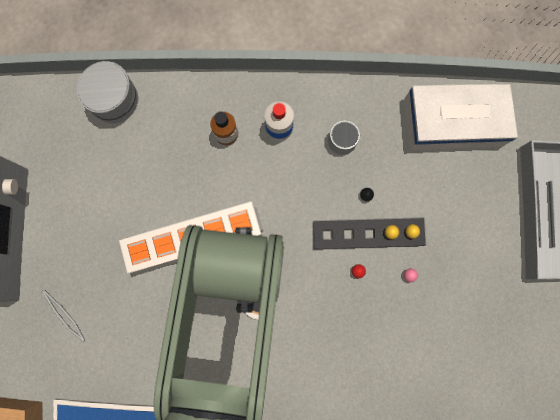

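The top view shows the three blue seats empty, the yellow balls still at (392,232) and (413,231), the flap at (164,244) closed with no loose ball, and the bottles and cup in place.

```bash
python3 -c "
from bench import r
print(r.close_job())"
```

```text
the job is handed in; nothing more can be done
None
```

I put the three blue balls into three separate free wells, at y ≈ 0.067, 0.170 and 0.221 m. The well at y ≈ 0.118 m was blanked, so I took that ball on to the next; the fifth well, at y ≈ 0.272 m, I never tried. The last picture shows the yellow balls, both bottles and the cup in place, with the tape partly hidden by the arm. I handed the job in at about 18 s, and no verdict came back.

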